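# Clamp a package carrier in the bonder workholder with the torque-limiting thumbscrew

## Robot

A 6-joint arm with a two-finger parallel gripper is mounted at the origin on the work surface. World frame = base frame: x ahead of the robot, y to its left, z up, the work surface at z = 0. Lengths are in m, angles in rad, forces in N, time in s.
With the tool pointing down it reaches from about 0.25 to 0.85 m from the base axis. Payload 12.5 kg.
Tool frame: the origin (TCP) lies at the very end of the fingers, on their centre line; the grasp point (between the pads) lies 19 mm behind it; z points along the fingers, y is the line along which they close (so a half turn about z gives the same grasp; the last joint's range is limited). The gripper opens to 93 mm and grips with 3 to 60 N. Pads are 15 mm wide; open, the fingers measure 128 mm over their backs; the gripper's body (75 mm by 188 mm) begins 65 mm behind the grasp point.
Start: joints at [-1.259, 0.351, 1.652, -0, 1.139, -0.085], TCP at [0.213, -0.507, 0.219] pointing down, gripper open.
Joint ranges: [-2.75, 2.75], [-0.79, 2.1], [0.01, 2.65], [-1.57, 4.71], [0.07, 3.14], [-2.87, 2.87]. Speed limits (rad/s): [2.22, 2.22, 2.79, 3.14, 3.14, 3.14].

## Interface

Orientations are given as a rotation vector (axis times angle).
In Python, from plant import robot, hand, kinematics, monitor, grab_frame, calibration, close_job gives the robot as it stands. Calls block until the motion is done:
- robot.move_ptp(position, orientation): joint-space move of the TCP to a pose.
- robot.move_straight(position, max_speed=0.15, rotation=None, guard=None): straight line of the TCP; rotation=None keeps the orientation; max_speed is the mean speed in m/s. With guard (N) it stops when the force on the tool has changed by that much, and returns True; else False.
- robot.goto_joints(angles): joint-space move.
- hand.gripper_open() and hand.grasp(): open the fingers fully, or close them until they stop; the grip force is fixed at half the most.
- robot.sleep(seconds).
- kinematics.solve_ik(position, orientation): joint angles nearest the present ones, or None.
- monitor.get_state(): the state.
- grab_frame(name): name is "scene" or "top" or "wrist"; returns (picture, depth): 420x560x3 uint8, red, green, blue; 420x560 float32, m along the optical axis (not along the pixel's ray), 0 where there is no reading.
- calibration(name): a dict with "intrinsics" (3x3 intrinsics, pixels), "R" (3x3) and "t" (3): a world point X has camera coordinates R X + t. Camera axes: x right, y down, z forward; pixel columns grow to the right and rows downward; lengths in m; the calibration is good to about 2 mm. A picture is of the moment at which its call begins: read the wrist's pose just before it. calibration takes no time and is no camera call; for the wrist camera it gives the pose at the moment of the call.
A pose or a line that the arm cannot do raises robot.IKError and nothing moves.
- close_job(): hands the job in; it is judged then, once.
The state is a dict: "time": time; "qpos": joint angles; "joint_velocities": joint speeds; "tau": joint torques, N m; "eef_pos": TCP position; "tool_rot": TCP orientation; "contact_force": force on the tool from outside, world axes, zero at the start; "moment": the same for the moment, N m; "grip_width": opening from 0.0 (shut) to 1.0 (fully open); "grip_force": force on a finger pad.
Only numpy, scipy, OpenCV 4.12 (cv2) and the standard library are available. Lean on these libraries where they do the work, as an engineer would, in place of code of your own. Each camera call takes 0.05 s, during which the arm holds its last target. There are 200 camera calls.

## Task

Push the aluminium carrier gently home against the end stop of the workholder's channel, and swing the clamp arm over it, fully round to its stop. Then tighten the clamp's torque-limiting thumbscrew clockwise by its black knob until the clutch slips for the first time, stop there at once, well before the red mark on the knob's hub has run a sixteenth of a turn ahead of the collar's red mark, and let go. Leave the spool, the spool case and the magazine where they are.

Things in the scene. Friction and masses are not known exactly. Their poses are not given: they have to be found in the camera images.
- fixture: (Sizes in mm.) The workholder, fixed: black plate 200 x 132 x 12 under a dark grey nest block. Origin on the table under the block's middle; x along the channel to the end stop, y (left of x) to the clamp post, z up. Channel: floor 26 above the table, x -80 to 70, rear end open, 51.5 wide between rails 8 wide that rise 5 above the floor. End stop: face at x = 70, 52 wide, top 36 above the table.
- stop_face (a point): Middle of the end stop's face at the channel floor (fixture frame 70, 0, 26); axes as the fixture's.
- post_axis (a point): Point on the vertical axis of the clamp post about which the arm swings, at the height of the arm's top face, 64 above the table (fixture frame 25, 62, 64). A nut of diameter 16 stands 5 higher.
- clamp_arm (a joint): Swing of the clamp arm about the post, rad: 0 = at its stop, pointing along fixture -y, screw axis at fixture (25, 0); grows counterclockwise from above (towards fixture +x) to 1.7. Bar 20 wide, 52 to 64 above the table; screw axis 62 from post axis. Stays where left; friction 0.15 N m (2.5 N at the screw). Tightening torque urges it to its stop.
- carrier: Loose aluminium carrier plate 90 x 50 x 8, 0.1 to 0.2 kg, with four gold-lidded ceramic packages let into its top, lying in the channel. Origin at the centre of its underside, x along its length to the end stop. Along its rear end a lip 38 wide, 5 thick rises to 16 above its underside (above the rails); push there. It starts 13 to 32 short of the stop.
- carrier_nose (a point): Middle of the carrier's front edge, at its underside; home when it lies at stop_face.
- carrier_lip (a point): Middle of the top rear edge of the carrier's lip (45 behind the carrier's centre, 16 above its underside).
- foot: Spindle of the thumbscrew, z up, origin at the lower end of its steel cup (diameter 17) on the screw axis. It does not turn; the screw feeds it down, 15 mm per turn (2.39 mm per rad), with collar and knob. Below it a round rubber pad, diameter 14, stands out of the cup by 4 (worn) to 7.5 (new), which varies; at the start the pad is 1.5 to 5.6 above the carrier's top.
- knob: Black six-sided rubber grip of the thumbscrew, 26 across flats, 26 high; grip on flats from above, 25 to 40 N. Origin on the screw axis at its underside, 37.5 above foot; +x normal to a flat. It twists elastically (1.2 N m per rad) on its bright hub. Clockwise from above tightens, through a drag clutch that slips at about 0.20 N m: then the torque stays level and the knob runs on alone.
- knob_axis (a point): Point of the spindle on the screw axis at knob-top height, 63.5 above foot. The hub's bright top bears a red mark; right under the knob a steel collar, diameter 39, 5 thick, fast to the screw, bears another on its rim, in line with it at the start. Running free takes about 0.12 N m; once the pad bears on the carrier the torque climbs to the slip within about 0.9 rad. All stays where left.
- spool: Bystander: wire spool, green flanges of diameter 60, gold winding, 30 high, standing on the table. Origin under its centre.
- spool_case: Bystander: milky round plastic case with white lid, diameter 76, 42 high. Origin under its centre.
- magazine: Bystander: aluminium slotted magazine with blue top, 80 x 56 x 73. Origin under its centre.
Things that resemble listed ones, but are neither listed nor needed, are in the scene too. Of the things that look like the fixture, the smaller one is meant.

How it is judged:
On the way, in this order (a step that is already met when the one before it is completed fails the run):
1. the carrier is home against the end stop and the clamp arm is swung over it to its stop (x of carrier_nose in the frame of stop_face above -0.0015 m and value of joint clamp_arm below 0.04 rad), for 0.2 s.
2. the clutch has slipped (the hub's red mark 0.05 rad or more past the collar's) with the foot pressing on the carrier (horizontal distance between hub_c1 and collar_c1 above 0.01021 m and contact force between foot and carrier above 20 N), for 0.1 s.
At the end, for the whole second after the job is handed in: Carrier flat in the channel, nose within 1.5 mm of the stop; arm within 0.04 rad of its stop; foot pressing on the carrier with over 20 N; hub's mark 0.05 to 0.4 rad past the collar's; carrier at rest, everything let go (all of step 1 and all of step 2 and z of carrier_nose in the frame of stop_face between -0.0015 and 0.0015 m and horizontal distance between hub_c1 and collar_c1 below 0.01109 m and linear speed of carrier below 0.01 m/s); the robot touches nothing.
It fails at once if the clutch was driven on after its first slip: the hub's red mark 0.4 rad (a sixteenth of a turn) or more past the collar's (horizontal distance between hub_c1 and collar_c1 above 0.01109 m).
It fails at once if the fingers pushed the carrier with more than 20 N (contact force between the fingers and carrier above 20 N).
It fails at once if the spool, the spool case or the magazine was moved by more than 15 mm (distance of any of spool, spool_case, magazine from where it was at the start of the episode above 0.015 m).
It also fails if it takes over 72 s, if anything falls off the work surface, if the arm or the gripper's body presses on something with over 40 N, if the wrist force passes 120 N, or if a joint passes its speed limit or range.

## Working session

There is one attempt and no reset: what is moved stays moved. The work goes in short steps, each a Python script; the robot and the scene stay as the last script left them, time stands still between calls to the robot, and variables do not carry over. Pictures are saved under pics/ and viewed, at most 10 in all, crops included, and the job is handed in when it is done.

```bash
ls; mkdir -p pics; python3 - <<'E'
from plant import *
import cv2,numpy as np
for n in("scene","top"):
    p,d=grab_frame(n); c=calibration(n)
    cv2.imwrite(f"pics/{n}0.png",cv2.resize(p[:,:,::-1],(800,600),interpolation=cv2.INTER_CUBIC)); np.savez(f"{n}0.npz",p=p,d=d,**c)
    print(n,c)
print(monitor.get_state())
E
```

```text
pics
scene {'intrinsics': array([[498.87126284,   0.        , 283.34749804],
       [  0.        , 498.87126284, 213.15747507],
       [  0.        ,   0.        ,   1.        ]]), 'R': array([[ 0.66397584,  0.74774566, -0.00353697],
       [ 0.50448031, -0.45144488, -0.73600077],
       [-0.55193813,  0.4869024 , -0.67697146]]), 't': array([-0.41399323, -0.2120212 ,  1.36149135])}
top {'intrinsics': array([[412.7608551 ,   0.        , 277.39285682],
       [  0.        , 412.7608551 , 211.15913326],
       [  0.        ,   0.        ,   1.        ]]), 'R': array([[ 0.02712945, -0.99962034,  0.00481375],
       [-0.9926819 , -0.02750738, -0.11758395],
       [ 0.11767172, -0.00158853, -0.99305128]]), 't': array([0.02719314, 0.6168493 , 0.93896145])}
{'time': 0.1, 'qpos': array([-1.25861404e+00,  3.51193852e-01,  1.65235855e+00, -1.11889731e-05,
        1.13909044e+00, -8.45744210e-02]), 'joint_velocities': array([-0.00011753, -0.00293615, -0.00098276,  0.00040224, -0.00031968,
        0.00049845]), 'tau': array([ 5.30772013e-04, -4.98028851e+01, -2.85703719e+01,  7.00358511e-02,
        2.38607236e-02, -1.31293044e-05]), 'eef_pos': array([ 0.21247474, -0.50696639,  0.21814955]), 'tool_rot': array([-3.07895479e+00, -6.18946098e-01,  2.03117799e-04]), 'contact_force': array([ 0.31003737, -0.15931898, -1.18430918]), 'moment': array([ 0.00396239,  0.01103191, -0.01566878]), 'grip_force': 0.0, 'grip_width': 1.0040391729118756}
```

View pics/scene0.png

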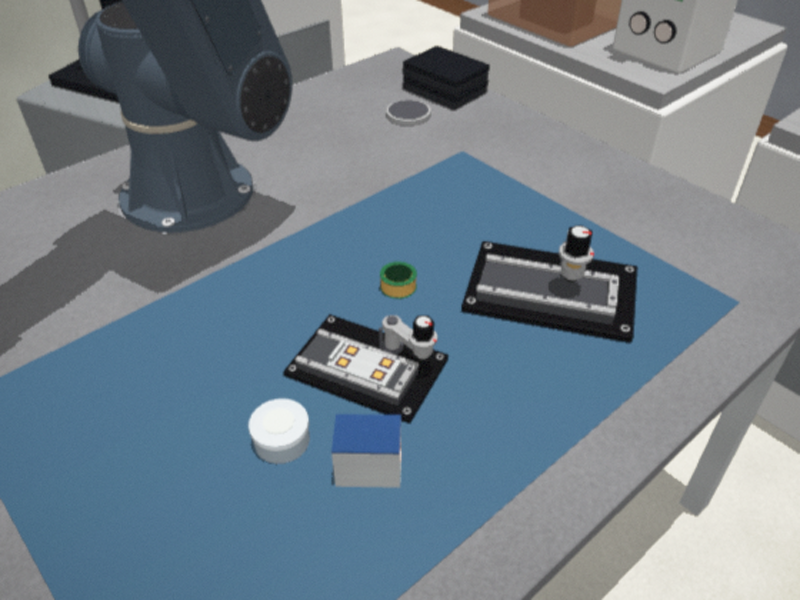

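View pics/top0.png

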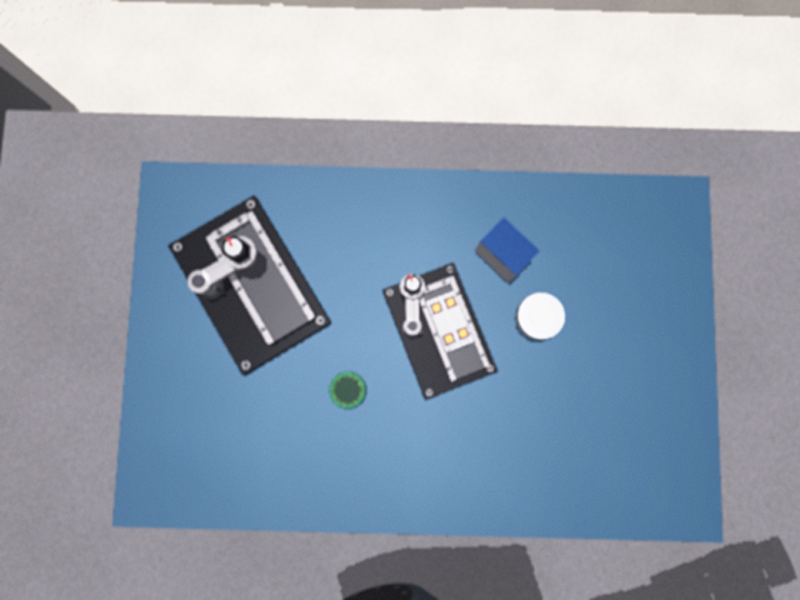

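The scene view shows the smaller fixture with its carrier at about (370,365). In the top view, its plate screws are at (390,293), (450,269), (429,393) and (491,369), the knob is at (412,285) and the post at (412,326). I'll take a close look with the wrist camera next.

```bash
cat > h.py <<'E'
from plant import *
import cv2,numpy as np
from scipy.spatial.transform import Rotation as Ro
def px(c,u,v,z):
    K,R,t=c["intrinsics"],c["R"],c["t"]
    d=R.T@np.linalg.solve(K,[u,v,1.]); o=-R.T@t
    return o+d*(z-o[2])/d[2]
def down(yaw): # tool down, tool x at yaw
    return (Ro.from_euler('z',yaw)*Ro.from_rotvec([np.pi,0,0])).as_rotvec()
def shot(n,f):
    c=calibration(n); p,d=grab_frame(n); cv2.imwrite("pics/"+f+".png",cv2.resize(p[:,:,::-1],(800,600),interpolation=cv2.INTER_CUBIC)); np.savez(f+".npz",p=p,d=d,**c); return p,d,c
E
python3 - <<'E'
from h import *
c=np.load("top0.npz")
for n,u,v,z in [("a",390,293,.012),("b",450,269,.012),("c",429,393,.012),("d",491,369,.012),("knob",412,283,.1),("post",412,326,.069)]: print(n,px(c,u*.7,v*.7,z))
c=calibration("wrist");s=monitor.get_state()
Rt=Ro.from_rotvec(s["tool_rot"]).as_matrix()
print("cam in tool",Rt.T@(-c["R"].T@c["t"]-s["eef_pos"]),"cam R in tool\n",(c["R"]@Rt).round(3), c["intrinsics"])
E
```

```text
a [0.63325776 0.05511007 0.012     ]
b [ 0.67742386 -0.04612213  0.012     ]
c [ 0.46713052 -0.01458206  0.012     ]
d [ 0.50965442 -0.11755441  0.012     ]
knob [0.63813431 0.02060179 0.1       ]
post [0.57371484 0.01808504 0.069     ]
cam in tool [ 8.21117659e-02  5.91970221e-05 -1.66793455e-01] cam R in tool
 [[ 0.001  1.     0.001]
 [-0.956  0.001 -0.294]
 [-0.294 -0.     0.956]] [[334.39402011   0.         283.15651711]
 [  0.         334.39402011 211.20104059]
 [  0.           0.           1.        ]]
```

```bash
python3 - <<'E'
from h import *
y=.40
p=np.array([.575,-.045])+.01*np.array([np.cos(y),np.sin(y)])
robot.move_ptp([*p,.19],down(y)); robot.sleep(.3)
P,d,c=shot("wrist","w1")
print(monitor.get_state()["qpos"],monitor.get_state()["time"])
E
```

```text
[-1.50116478e-01  4.44824248e-01  1.58645623e+00 -2.55500019e-05
  1.11029737e+00  1.02100513e+00] 2.5917
```

View pics/w1.png

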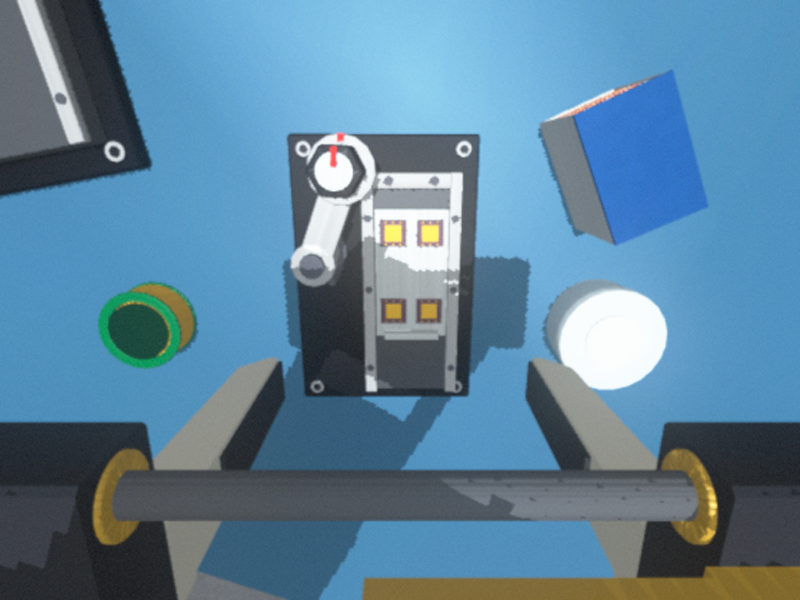

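The wrist view shows the fixture at (290–480, 135–395), the knob at (335,170), the post nut at (313,265) and the lip at about (412,336). Its frame is nearly aligned with the image. I'll enlarge it.

```bash
python3 - <<'E'
from h import *
P=np.load("w1.npz")["p"]
u0,v0=195,85
cr=P[v0:v0+200,u0:u0+150][:,:,::-1]
cv2.imwrite("pics/w1c.png",cv2.resize(cr,(450,600),interpolation=cv2.INTER_CUBIC))
E
```

```text
(no output)
```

View pics/w1c.png

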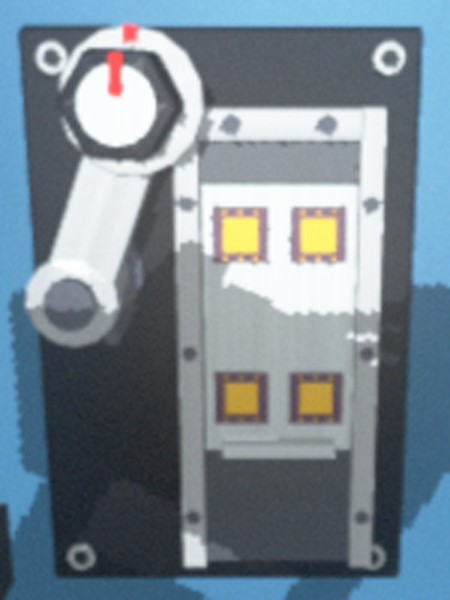

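```bash
python3 - <<'E'
from h import *
D=np.load("w1.npz"); c={k:D[k] for k in("intrinsics","R","t")}
f=lambda u,v,z:px(c,195+u/3-.33,85+v/3-.33,z)
def dz(u,v):
    u=195+u/3;v=85+v/3; d=np.median(D["d"][int(v)-1:int(v)+2,int(u)-1:int(u)+2]); X=c["R"].T@(np.linalg.solve(c["intrinsics"],[u,v,1])*d-c["t"]); return X
TL,TR,BL,BR=[f(*a,.012) for a in((20,28),(421,30),(57,575),(400,577))]
print("plate",np.linalg.norm(TL-TR),np.linalg.norm(TL-BL),np.linalg.norm(TR-BR))
v1=TL-BL;v2=TR-BR;print("yaw",np.arctan2(v1[1],v1[0]),np.arctan2(v2[1],v2[0]),"across",np.arctan2(*(-(TR-TL)[[0]],(TR-TL)[[1]]))if 0 else np.arctan2((TL-TR)[1],(TL-TR)[0])-np.pi/2,np.arctan2((BL-BR)[1],(BL-BR)[0])-np.pi/2)
y=np.arctan2((v1+v2)[1],(v1+v2)[0]); R=np.array([[np.cos(y),-np.sin(y)],[np.sin(y),np.cos(y)]])
post=f(70,303,.069)
o=post[:2]-R@[.025,.062]; print("yaw",y,"post",post,"origin from post",o)
L=lambda X:(R.T@(X[:2]-o)*1e3).round(1)
print("plate ctr",L((TL+TR+BL+BR)/4))
for n,u,v,z in[("railBL",182,567,.031),("railBR",375,567,.031),("stopL",202,140,.036),("stopR",362,140,.036),("lipL",222,458,.042),("lipR",335,458,.042),("carFL",202,184,.034),("carFR",355,184,.034)]: print(n,L(f(u,v,z)))
print("depths knob",dz(113,105),"collar",dz(190,100),"carrier",dz(280,300),"nut",dz(70,303),"lip",dz(280,450),"plate",dz(110,450),"armtop",dz(100,215))
for z in(.1,.105,.11): k=f(114,104,z);print(z,k,L(k),np.linalg.norm(k[:2]-post[:2]))
E
```

```text
plate 0.13020171978262166 0.19763160341589053 0.19782955079068254
yaw 0.40043432411174995 0.40569580902650093 across 0.3960100611216708 0.3945577830469089
yaw 0.4030663833856041 post [0.5775399  0.01801777 0.069     ] origin from post [ 0.57886226 -0.04881973]
plate ctr [ 4.1 19.1]
railBL [-80.9  35. ]
railBR [-81.1 -34.5]
stopL [69.4 24.4]
stopR [ 69.3 -25.5]
lipL [-34.5  19.4]
lipR [-34.6 -18.6]
carFL [55.6 24.8]
carFR [ 55.5 -23.8]
depths knob [0.63830682 0.02080584 0.10835793] collar [0.64507359 0.00582915 0.08056869] carrier [ 0.5954489  -0.04216011  0.03506368] nut [0.57743597 0.01762946 0.06921896] lip [ 0.54985369 -0.06160266  0.04281586] plate [ 0.51512038 -0.00916543  0.01308617] armtop [0.60416493 0.01885091 0.06475295]
0.1 [0.63802837 0.02199054 0.1       ] [82.2 41.9] 0.06061879182794462
0.105 [0.63845307 0.02137638 0.105     ] [82.3 41.2] 0.06100569868986961
0.11 [0.63887778 0.02076223 0.11      ] [82.5 40.5] 0.06139924877549792
```

```bash
cat >> h.py <<'E'
Y=.400; FO=np.array([.57886,-.04882])+np.array([-.0007,0])
FR=np.array([[np.cos(Y),-np.sin(Y)],[np.sin(Y),np.cos(Y)]])
W=lambda x,y,z:np.array([*(FO+FR@[x/1e3,y/1e3]),z/1e3])
Lc=lambda X:(FR.T@(np.asarray(X)[:2]-FO)*1e3).round(2)
def st():
    s=monitor.get_state(); return "t %.2f"%s["time"],Lc(s["eef_pos"]),s["eef_pos"][2].round(4),s["contact_force"].round(2),s["moment"].round(3),round(s["grip_width"],3)
E
python3 - <<'E'
from h import *
hand.grasp(); print(st())
robot.move_ptp(W(-62,0,75),down(Y)); 
robot.move_straight(W(-62,0,34),.08); print(st())
robot.move_straight(W(-47,0,34),.04,guard=5); print(st())
print(robot.move_straight(W(-22,0,34),.012,guard=5)); print(st())
robot.sleep(.3); print(st())
E
```

```text
('t 4.04', array([8.58, 4.76]), np.float64(0.19), array([-1.13, -0.85, -0.26]), array([-0.008, -0.011, -0.023]), 0.006)
('t 5.30', array([-61.75,  -0.11]), np.float64(0.0342), array([1.  , 0.69, 0.8 ]), array([-0.01 , -0.017, -0.038]), 0.007)
('t 5.83', array([-46.92,   0.11]), np.float64(0.034), array([ 1.09, -0.16,  0.54]), array([-0.039, -0.051,  0.018]), 0.004)
True
('t 7.22', array([-29.46,   0.21]), np.float64(0.0336), array([ 0.13, -0.06,  0.46]), array([ 0.01 ,  0.029, -0.   ]), 0.005)
('t 7.52', array([-29.71,   0.31]), np.float64(0.0334), array([ 0.27,  0.35, -0.07]), array([-0.019,  0.003, -0.031]), 0.007)
```

```bash
python3 - <<'E'
from h import *
for g in (6,8):
    print(robot.move_straight(W(-20,0,34),.010,guard=g),st())
robot.move_straight(W(-60,0,34),.08); robot.move_straight(W(-60,0,130),.15)
hand.gripper_open()
robot.move_ptp(W(-10,-10,200),down(Y)); robot.sleep(.3)
P,d,c=shot("wrist","w2")
cv2.imwrite("pics/w2c.png",cv2.resize(P[60:330,150:450][:,:,::-1],(666,600),interpolation=cv2.INTER_CUBIC)); print(st())
E
```

```text
True ('t 7.87', array([-29.5 ,   0.52]), np.float64(0.0331), array([-0.4 ,  0.29,  0.02]), array([-0.015,  0.028, -0.006]), 0.004)
True ('t 8.23', array([-29.5 ,   0.81]), np.float64(0.0326), array([ 0.05, -0.76, -0.72]), array([ 0.003, -0.02 , -0.029]), 0.006)
('t 11.82', array([-10.45,  -9.87]), np.float64(0.1994), array([ 0.51, -0.6 , -0.41]), array([ 0.004, -0.016, -0.046]), 1.004)
```

View pics/w2c.png

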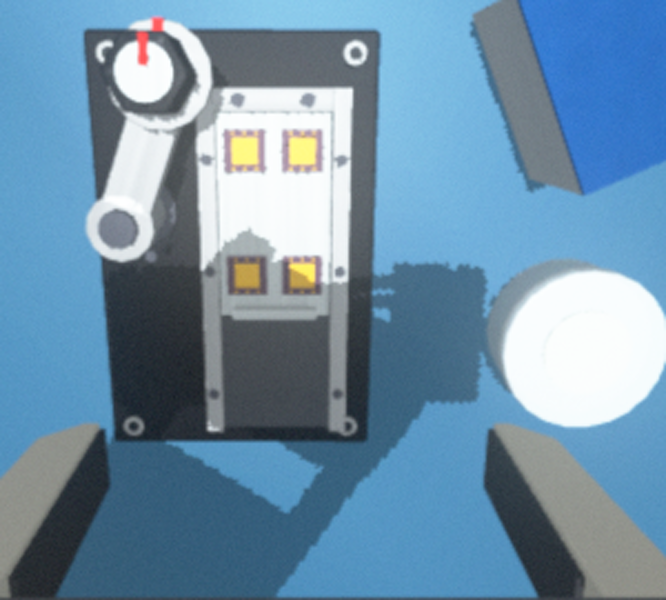

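```bash
python3 - <<'E'
from h import *
D=np.load("w2.npz"); c={k:D[k] for k in("intrinsics","R","t")}
print("lip",Lc(px(c,150+270/2.22,60+319/2.22,.042)),"nose corner",Lc(px(c,150+275/2.22,60+113/2.22,.034)))
def pose(f,off,z): 
    return W(25+62*np.sin(f)+off*np.cos(f),62-62*np.cos(f)+off*np.sin(f),z),down(Y+f)
hand.grasp()
robot.move_ptp(*pose(1.25,40,130)); robot.move_straight(pose(1.25,40,60)[0],.12); print(st())
for f in np.r_[1.15:.1:-.15, .05,-.03,-.1]:
    p,r=pose(f,29,60)
    g=robot.move_straight(p,.04 if f>.1 else .02,rotation=r,guard=9); print(f.round(2),g,*st()[1:4])
    if g and f<.15: break
robot.sleep(.2);print(st())
E
```

```text
lip [-20.47   1.94] nose corner [68.97 -0.75]
('t 14.98', array([96.84, 80.14]), np.float64(0.0607), array([ 0.6 , -0.76,  0.52]), array([-0.026, -0.059, -0.012]), 0.008)
1.15 False [93.29 63.03] 0.06 [-0.7  -0.41  0.52]
1.0 False [92.72 52.99] 0.0599 [-0.19  0.08 -0.  ]
0.85 False [90.66 42.98] 0.06 [0.03 0.05 0.17]
0.7 False [87.13 33.38] 0.06 [ 0.54 -0.21  0.24]
0.55 False [82.16 24.42] 0.06 [0.22 0.49 0.99]
0.4 False [75.9  16.29] 0.06 [ 0.41  0.51 -0.57]
0.25 False [68.5   9.22] 0.06 [-0.47 -0.15 -0.07]
0.05 False [57.11  1.62] 0.06 [ 0.65  1.55 -0.58]
-0.03 False [52.93 -0.66] 0.0602 [ 4.76  3.88 -1.81]
-0.1 True [52.89 -1.36] 0.0605 [ 4.95  2.9  -2.02]
('t 19.70', array([52.93, -1.31]), np.float64(0.0604), array([ 4.55,  3.33, -1.02]), array([ 0.466, -0.882, -0.038]), 0.001)
```

```bash
python3 - <<'E'
from h import *
robot.move_straight(W(70,0,60),.08); robot.move_straight(W(70,0,150),.15); hand.gripper_open()
robot.move_ptp(W(0,0,200),down(Y)); robot.sleep(.3)
P,d,c=shot("wrist","w3")
cv2.imwrite("pics/w3c.png",cv2.resize(P[100:260,210:360][:,:,::-1],(562,600),interpolation=cv2.INTER_CUBIC)); print(st())
E
```

```text
('t 23.08', array([0.23, 0.19]), np.float64(0.1993), array([ 0.25, -0.36,  0.76]), array([ 0.028, -0.016,  0.001]), 1.003)
```

View pics/w3c.png

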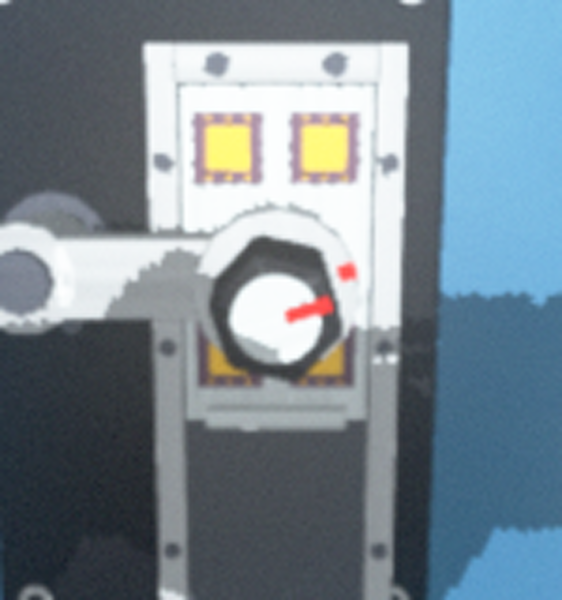

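The arm lies square over the carrier. In the crop, the hub centre is about (276,312) and the hex vertices include (262,238) and (287,378). The hub mark runs (290,317)→(332,304), with the collar mark at (347,271). Next I'll project these to world positions.

```bash
python3 - <<'E'
from h import *
D=np.load("w3.npz"); c={k:D[k] for k in("intrinsics","R","t")}
s=3.75
f=lambda u,v,z:px(c,210+u/s-.37,100+v/s-.37,z)
dp=D["d"]
def dz(u,v):
    u=210+u/s;v=100+v/s; d=np.median(dp[int(v)-1:int(v)+2,int(u)-1:int(u)+2]); return (c["R"].T@(np.linalg.solve(c["intrinsics"],[u,v,1])*d-c["t"])).round(4)
print("hub",dz(268,318),"collar",dz(272,222),"arm",dz(110,260),"carrier",dz(275,150))
h=f(276,312,.1077); print("hub ctr",h,Lc(h))
V=[(262,238),(322,250),(287,378),(228,355),(213,298),(341,308)]
vs=np.array([Lc(f(u,v,.1077)) for u,v in V]); cc=(vs[0]+vs[2]+vs[1]+vs[3]+vs[4]+vs[5])/6; print("hex ctr",cc,W(*cc,0))
d=vs-cc; print(np.hypot(*d.T).round(1),np.degrees(np.arctan2(d[:,1],d[:,0])).round(0), (np.degrees(np.arctan2(d[:,1],d[:,0]))%60).round(0))
a,b=Lc(f(290,317,.1077)),Lc(f(332,304,.1077)); print("mark",np.degrees(np.arctan2(*(b-a)[::-1])), np.degrees(np.arctan2(*(b-cc)[::-1])))
k=Lc(f(347,271,.0805)); print("collar mark",k,np.degrees(np.arctan2(*(k-cc)[::-1])),np.hypot(*(k-cc)))
col=[Lc(f(u,v,.0805)) for u,v in((272,206),(196,290),(357,290))]; print("collar edge",col)
print("nut",Lc(f(25,283,.069)))
E
```

```text
hub [ 0.6004 -0.0376  0.1084] collar [ 0.6156 -0.032   0.0816] arm [ 5.895e-01 -5.000e-04  6.490e-02] carrier [ 0.6267 -0.028   0.0347]
hub ctr [ 0.60222797 -0.03836763  0.1077    ] [26.24  0.25]
hex ctr [27.71        0.38166667] [ 0.60353397 -0.03767768  0.        ]
[14.4 15.1 16.  14.7 13.1 13.8] [  11.  -40. -171.  137.   83.  -92.] [11. 20.  9. 17. 23. 28.]
mark -72.33104441364347 -88.7443149431105
collar mark [ 29.94 -16.03] -82.26209938345802 16.56247876308911
collar edge [array([44.77,  1.22]), array([25.45, 18.75]), array([ 25.52, -18.41])]
nut [24.78 60.49]
```

```bash
cat >> h.py <<'E'
C=W(25.5,.2,0)[:2]; YS=np.radians(219)
def turn(a,z0=.0835): return np.array([*C,z0-.00239*a]),down(YS-a)
def meas(n=6):
    m=[];F=[]
    for _ in range(n):
        robot.sleep(.015); s=monitor.get_state(); m.append(s["moment"]);F.append(s["contact_force"])
    return np.mean(m,0),np.mean(F,0),s
E
python3 - <<'E'
from h import *
p,r=turn(0)
robot.move_ptp([*C,.14],r); robot.move_straight(p,.1,guard=10); print(st())
m,F,s=meas(); print(m.round(3),F.round(1))
hand.grasp(); m,F,s=meas(); print("grip",m.round(3),F.round(1),s["grip_width"]*93,s["grip_force"],s["time"])
for a in(.1,.2,.3,.45,.6,.75):
    robot.move_ptp(*turn(a)); m,F,s=meas(); print(a,m.round(3),F.round(1),round(s["time"],2),s["qpos"][5].round(3))
E
```

```text
('t 26.66', array([2.581e+01, 2.000e-02]), np.float64(0.0839), array([-0.22, -0.88,  0.6 ]), array([ 0.126, -0.134,  0.011]), 1.001)
[ 0.1   -0.106 -0.021] [-0.2  0.3 -0. ]
grip [ 0.303 -0.01   0.018] [-0.1  1.2  0.4] 25.984782116074665 29.947107424086425 27.9083
0.1 [0.309 0.086 0.085] [-1.   1.2  1.6] 28.26 -2.296
0.2 [0.277 0.078 0.099] [-1.1  0.8  2.2] 28.61 -2.196
0.3 [0.221 0.069 0.087] [-1.   0.6  2.1] 28.96 -2.097
0.45 [0.057 0.012 0.075] [-0.9 -0.1  2.4] 29.32 -1.948
0.6 [-0.154  0.014  0.086] [-0.8 -1.3  2.2] 29.69 -1.798
0.75 [-0.367 -0.018  0.067] [-0.6 -2.3  2.7] 30.06 -1.648
```

```bash
python3 - <<'E'
from h import *
a=.75; h=[]
while a<3.7:
    a+=.12 if a<1.1 else .1
    robot.move_ptp(*turn(a)); m,F,s=meas(5); h.append(m[2]); print(round(a,2),m.round(3),F.round(1),round(s["time"],2))
    if np.mean(h[-2:])>.15: break
E
```

```text
0.87 [-0.603  0.018  0.106] [-0.4 -3.1  2.8] 30.39
0.99 [-0.843  0.058  0.08 ] [-0.8 -4.2  2.7] 30.73
1.11 [-0.949  0.113  0.098] [-0.8 -5.   3.1] 31.06
1.21 [-1.001  0.132  0.1  ] [-1.5 -5.4  3.1] 31.39
1.31 [-1.019  0.158  0.097] [-1.  -5.1  3.3] 31.73
1.41 [-1.082  0.21   0.093] [-1.3 -5.8  3.5] 32.06
1.51 [-1.126  0.235  0.079] [-1.4 -5.4  3.1] 32.39
1.61 [-1.116  0.269  0.086] [-1.6 -5.7  3.7] 32.73
1.71 [-1.123  0.272  0.077] [-1.7 -6.1  3.7] 33.06
1.81 [-1.128  0.267  0.079] [-2.  -6.   3.8] 33.39
1.91 [-1.109  0.294  0.099] [-1.6 -5.4  3.7] 33.73
2.01 [-1.114  0.284  0.091] [-1.8 -5.8  3.6] 34.06
2.11 [-1.101  0.293  0.087] [-1.8 -5.7  3.7] 34.39
2.21 [-1.061  0.296  0.085] [-1.5 -5.5  3.5] 34.73
2.31 [-1.045  0.45   0.079] [-2.8 -5.3  5.4] 35.06
2.41 [-0.999  0.606  0.097] [-3.6 -5.2  7.5] 35.39
2.51 [-0.985  0.79   0.125] [-4.2 -4.6  9.4] 35.73
2.61 [-0.915  0.941  0.142] [-5.1 -4.5 10.7] 36.06
2.71 [-0.868  1.1    0.125] [-6.5 -4.3 13.1] 36.39
2.81 [-0.812  1.294  0.168] [-7.1 -4.6 14.5] 36.73
2.91 [-0.743  1.441  0.177] [-7.6 -3.2 16.8] 37.06
```

```bash
cat > t.py <<'E'
from h import *
import sys
a0,a1,n,zf=map(float,sys.argv[1:])
for a in np.linspace(a0,a1,int(n)+1)[1:]:
    p,r=turn(a); p[2]=turn(zf)[0][2]
    robot.move_ptp(p,r); m,F,s=meas(14); print(round(a,2),m.round(3),F.round(1),round(s["time"],2),s["eef_pos"][2].round(4))
E
python3 t.py 2.91 3.12 3 2.91
```

```text
2.98 [-0.703  1.445  0.17 ] [-7.8 -3.4 16.7] 37.54 0.0777
3.05 [-0.691  1.447  0.169] [-7.7 -3.1 16.8] 38.02 0.0777
3.12 [-0.651  1.458  0.198] [-7.8 -3.3 16.9] 38.51 0.0777
```

```bash
cat > look.py <<'E'
from h import *
import sys
f,yw=sys.argv[1],np.radians(float(sys.argv[2]))
robot.move_ptp([*C,.125],down(yw)); robot.sleep(.25)
P,d,c=shot("wrist",f); K=c["intrinsics"]@(c["R"]@np.array([*C,.095])+c["t"]); u,v=(K[:2]/K[2]).astype(int); print(u,v)
np.save(f+"o.npy",[u-60,v-50]); cv2.imwrite(f"pics/{f}c.png",cv2.resize(P[v-50:v+50,u-60:u+60][:,:,::-1],(720,600),interpolation=cv2.INTER_CUBIC)); print(st())
E
python3 - <<'E'
from h import *
print(st());hand.gripper_open(); s=monitor.get_state()["eef_pos"]; robot.move_straight([s[0],s[1],.125],.12); print(st())
E
python3 look.py w4 125
```

```text
('t 38.51', array([25.26,  0.31]), np.float64(0.0777), array([-8.06, -3.73, 17.42]), array([-0.583,  1.453,  0.183]), 0.275)
('t 40.22', array([25.29,  0.31]), np.float64(0.1247), array([-0.17,  0.78,  0.33]), array([0.017, 0.028, 0.006]), 0.997)
283 244
('t 41.84', array([25.49,  0.18]), np.float64(0.125), array([-0.81,  0.21,  0.66]), array([ 0.005, -0.116, -0.009]), 1.005)
```

View pics/w4c.png

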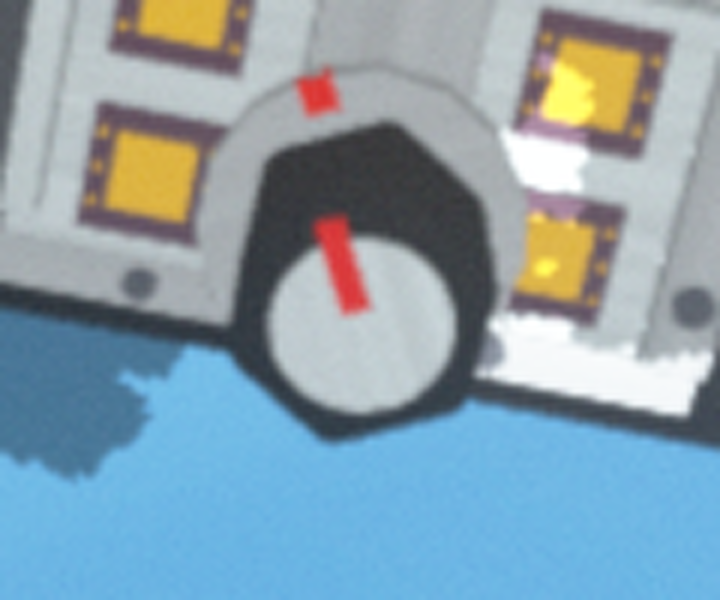

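```bash
cat > ang.py <<'E'
from h import *
def ang(f,hub,m1,m2,col,edges,zt,zc):
    D=np.load(f+".npz"); c={k:D[k] for k in("intrinsics","R","t")}; o=np.load(f+"o.npy")
    g=lambda p,z:Lc(px(c,o[0]+p[0]/6-.42,o[1]+p[1]/6-.42,z))
    h=g(hub,zt); A=lambda d:np.arctan2(d[1],d[0]).round(3)
    E=np.array([g(e,zc) for e in edges]); M=np.c_[2*E,np.ones(len(E))]; s=np.linalg.lstsq(M,(E**2).sum(1),rcond=None)[0]
    k=g(col,zc); print("hub",h,"mark line",A(g(m2,zt)-g(m1,zt)),"tip-hub",A(g(m2,zt)-h),"r",np.hypot(*(g(m2,zt)-h)))
    print("collar ctr",s[:2],"R",np.sqrt(s[2]+s[:2]@s[:2])); 
    for cc in(s[:2],h,np.array([25.5,.2])): print("collar mark ang",A(k-cc),"r",np.hypot(*(k-cc)))
    q=lambda u,v:D["d"][int(o[1]+v/6),int(o[0]+u/6)]
    for p in(hub,(450,130)): 
        d=q(*p); print("z",(c["R"].T@(np.linalg.solve(c["intrinsics"],[o[0]+p[0]/6,o[1]+p[1]/6,1])*d-c["t"])).round(4))
E
python3 -c "
from ang import *
ang('w4',(362,325),(355,312),(332,218),(318,95),[(222,150),(290,85),(378,66),(460,95),(525,190),(195,215)],.1008,.0742)"
```

```text
hub [25.39  0.1 ] mark line 2.004 tip-hub 2.036 r 12.119509065964678
collar ctr [25.43469485  0.90991141] R 19.19391900498925
collar mark ang 2.099 r 16.784946650017627
collar mark ang 2.073 r 17.46780467030703
collar mark ang 2.081 r 17.433717331653625
z [ 0.6017 -0.0386  0.1017]
z [ 0.6028 -0.0228  0.0747]
```

The marks show the hub only about 0.06 rad ahead of the collar, so the first slip has just started. I'll regrip and add about 0.12 rad for margin.

```bash
python3 - <<'E'
from h import *
z=.0777
p,r=turn(2.97)
robot.move_ptp([*C,.125],r); robot.move_straight([*C,z],.1,guard=10); hand.grasp()
m,F,s=meas(10); print("grip",m.round(3),F.round(1),s["time"],s["grip_width"]*93)
for a in(3.05,3.13,3.20,3.26):
    p,r=turn(a); robot.move_ptp([*C,z],r); m,F,s=meas(12); print(a,m.round(3),F.round(1),round(s["time"],2))
hand.gripper_open(); s=monitor.get_state()["eef_pos"]; robot.move_straight([s[0],s[1],.125],.12)
E
python3 look.py w5 115
```

```text
grip [0.337 0.249 0.018] [-1.6  2.   1.8] 44.8917 25.823907017815245
3.05 [0.517 0.375 0.118] [-2.   3.1  2.7] 45.34
3.13 [0.649 0.462 0.171] [-2.8  3.6  2.9] 45.79
3.2 [0.716 0.515 0.189] [-3.   3.8  2.9] 46.24
3.26 [0.745 0.525 0.202] [-3.2  4.1  3.2] 46.69
283 243
('t 49.99', array([25.5 ,  0.21]), np.float64(0.125), array([ 0.36, -0.5 ,  1.36]), array([-0.042, -0.087, -0.026]), 0.998)
```

View pics/w5c.png

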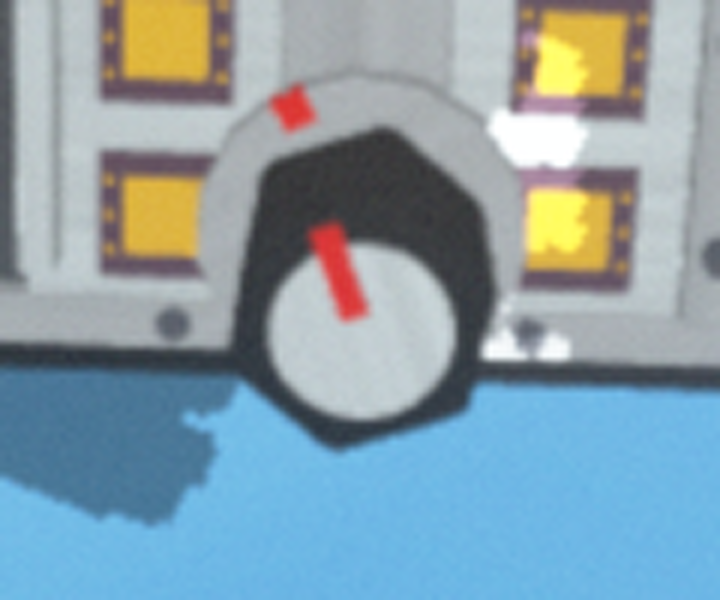

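The hub centre is at (362,331), the hub mark runs (355,318)→(327,226), and the collar mark is at (293,108). The collar mark now clearly trails the hub mark.

```bash
python3 -c "
from ang import *
ang('w5',(362,331),(355,318),(327,226),(293,108),[(218,155),(270,100),(365,72),(455,100),(520,190),(198,220)],.1008,.0742)"
```

```text
hub [25.36  0.11] mark line 1.882 tip-hub 1.907 r 12.043164036082876
collar ctr [25.27011738  1.32968688] R 18.83711237011831
collar mark ang 2.096 r 16.623807124508485
collar mark ang 2.066 r 17.73203034060116
collar mark ang 2.076 r 17.720186229269714
z [ 0.6016 -0.0384  0.1022]
z [ 0.605  -0.0223  0.0756]
```

```bash
python3 -c "
from h import *
print(close_job())"
```

```text
the job is handed in; nothing more can be done
None
```

I handed the job in at about 50 s of the 72 s allowed: the carrier is home, the clamp arm is on its stop, the clutch slipped with the hub mark about 0.17 rad past the collar's, and the knob is let go. I had no direct reading of the foot's force on the carrier.

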